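# Stack the tube racks for storage and dock the next one

### The arm

A 6-joint arm with a two-finger parallel gripper is mounted at the origin on the work surface. World frame = base frame: x ahead of the robot, y to its left, z up, the work surface at z = 0. Lengths are in m, angles in degrees, forces in N, time in s.
With the tool pointing down it reaches from about 0.3 to 0.75 m from the base axis. Payload 8.5 kg.
Tool frame: the origin (TCP) lies on the centre line of the jaws, within the pads' length; the fingertips stand 8 mm ahead of it and the grasp point (between the pads) lies 11 mm behind it; z points along the fingers, y is the line along which they close (so a half turn about z gives the same grasp; the last joint's range is limited). The gripper opens to 88 mm and grips with 3 to 60 N. Pads are 18 mm wide; open, the fingers measure 123 mm over their backs; the gripper's body (75 mm by 187 mm) begins 45 mm behind the grasp point.
Start: joints at [-79.085, 21.807, 74.336, -0, 83.858, -12.336], TCP at [0.217, -0.505, 0.247] pointing down, gripper open.
Joint ranges: [-178.18, 178.18], [-50.72, 133.34], [12.68, 142.11], [-81.47, 261.47], [9.98, 163.14], [-165.26, 165.26]. Speed limits (degrees/s): [136.94, 136.94, 180, 180, 180, 180].

### API

Orientations are given as a 3x3 rotation matrix whose columns are the frame's x, y, z axes.
In Python, from workcell import readout, cams, close_job, nets gives the robot as it stands.
- The arm moves only by the tool play_rows, never from a script. Its argument "motion" is a list of rows, each an object with "xyz": the shift along the tool's x, y, z in units of 60 mm (1.0 is 60 mm), a list of three; "rot": the turn, a rotation vector about the tool's x, y, z in units of 6 degrees (1.0 is 6 degrees), a list of three; "gripper": the opening, from 0 (shut) to 1 (fully open). In form: [{"xyz": [tx, ty, tz], "rot": [wx, wy, wz], "gripper": gripper}, ...]. A call has 1 to 5 rows; each row shifts and turns the commanded pose from where the row before left it, along the tool's axes as they then stand; what a row does not reach is not made up. A row lasts 1/8 s, in which the tool goes at most 62.5 mm and 10.7 degrees, less where a joint would pass 70% of its speed; a pose out of reach is approached as far as the arm can. A call is refused whole if a number of a shift passes 1 or a number of a turn 1, either way. A call with a gripper value outside its range is refused whole. The fingers move at their own pace and stop on an object; "squeeze" is the grip in N (left out, the last holds). Time passes only in rows, so rows that do not move let the fingers close. It gives the time, the measured TCP pose, the force, the opening and the grip force at its end, in the units of the state.
- readout.observe(): the state, without advancing time (a new reading comes with each control period).
- cams.snapshot(name): name is "scene" or "side" or "wrist"; returns the picture (384x512x3 uint8, red, green, blue); there is no depth.
- cams.camera_info(name): a dict with "camera_matrix" (3x3 intrinsics, pixels), "origin" and "rotation" of the camera in the world. Camera axes: x right, y down, z forward; pixel columns grow to the right and rows downward; lengths in m; the calibration is good to about 2 mm. A picture is of the moment at which its call begins: read the wrist's pose just before it. camera_info takes no time and is no camera call; for the wrist camera it gives the pose at the moment of the call.
- close_job(): hands the job in; it is judged then, once.
Trained networks look in the newest picture that a camera, given by its name, has taken for a name from the list of things; names that differ only in an ending like _2 or _b are one class to them, and where a whole thing is asked for, a point or a joint stands for the part that bears it (a point fixed in the world has none). Each returns a list of dicts, best first, with "confidence" (0 to 1); they miss things now and then, are a little off and sometimes report something else, mostly with a low value. They report only what shows in the picture. A call takes as long as a camera call.
- nets.search_frame(name, camera): "position" ([column, row] in pixels, amid what is visible of it).
- nets.trace(name, camera): "mask" (384x512 bool, what is visible of it) and "position" ([column, row] in pixels, amid what is visible of it).
The state is a dict: "time": time; "joint_positions": joint angles; "joint_vel": joint speeds; "effort": joint torques, N m; "eef_pos": TCP position; "orientation": TCP orientation; "force": force on the tool from outside, world axes, zero at the start; "moment": the same for the moment, N m; "grip_width": opening from 0.0 (shut) to 1.0 (fully open); "gripper_force": force on a finger pad.
Only numpy, scipy, OpenCV 4.12 (cv2) and the standard library are available. Lean on these libraries where they do the work, as an engineer would, in place of code of your own. Each camera call takes 0.05 s, during which the arm holds its last target. There are 200 camera calls.

### The job

Tidy the tube racks: in the green tray build a stack with the blue rack at the bottom, the yellow rack on it and the white lid on top, and put the orange rack alone in the black tray, each one seated fully down in the recess below it. Keep the racks and the lid upright and set them down rather than dropping them, and leave the bottle, the beaker and the timer where they are.

Things in the scene. Friction and masses are not known exactly. Their poses are not given: they have to be found in the camera images.
- blue_rack: Blue tube rack, loose, 0.13-0.25 kg, dotted deck. Origin: centre of underside; x along long side, z up; mm. Grey foot 72 (x) x 44 (y), z 0-9; body 86 x 58, z 9-44, upright sides, grip across y; deck z 44 in a rim up to z 51 (recess 80 x 52, walls 3). Another foot fits the recess with 4 play each side and then stands 44 above this origin. Starts upright, x within 30 deg of world x.
- yellow_rack: Yellow tube rack, loose, 0.13-0.25 kg, dotted deck. Origin: centre of underside; x along long side, z up; mm. Grey foot 72 (x) x 44 (y), z 0-9; body 86 x 58, z 9-44, upright sides, grip across y; deck z 44 in a rim up to z 51 (recess 80 x 52, walls 3). Another foot fits the recess with 4 play each side and then stands 44 above this origin. Starts upright, x within 30 deg of world x.
- orange_rack: Orange tube rack, loose, 0.13-0.25 kg, dotted deck. Origin: centre of underside; x along long side, z up; mm. Grey foot 72 (x) x 44 (y), z 0-9; body 86 x 58, z 9-44, upright sides, grip across y; deck z 44 in a rim up to z 51 (recess 80 x 52, walls 3). Another foot fits the recess with 4 play each side and then stands 44 above this origin. Starts upright, x within 30 deg of world x.
- lid: White lid with dark grip bar, loose, 0.08-0.17 kg. Origin: centre of underside; x along long side, z up; mm. Foot 72 (x) x 44 (y), z 0-9; plate 86 x 58, z 9-15; grip bar 50 (x) x 14 (y), z 15-45, in the middle: grip across y. Its foot fits any rack's top recess. Starts upright on the bench, x within 30 deg of world x.
- green_tray: Green docking tray, fixed to the bench. Origin: centre of underside; x along long side, z up; mm. Outside 100 (x) x 72 (y) x 12 high; recess 80 x 52, floor at z 5, walls 10 thick. A rack's foot fits with 4 play each side; the rack then stands 5 above this origin. Its place varies; x within 30 deg of world x.
- black_tray: Black docking tray, fixed to the bench. Origin: centre of underside; x along long side, z up; mm. Outside 100 (x) x 72 (y) x 12 high; recess 80 x 52, floor at z 5, walls 10 thick. A rack's foot fits with 4 play each side; the rack then stands 5 above this origin. Its place varies; x within 30 deg of world x.
- bottle: Bystander: amber glass bottle with white cap and pale label, 52 mm across, 100 mm high, upright, loose. Origin: centre of its underside.
- beaker: Bystander: open aluminium beaker, 60 mm across the rim, 65 mm high, upright, loose. Origin: centre of its underside.
- timer: Bystander: white bench timer with a green display, 70 by 55 by 18 mm, lying flat, loose. Origin: centre of its underside.

How it is judged (in metres and radians):
At the end, for the whole second after the job is handed in: Blue rack in the green tray, yellow rack in the blue rack's top recess, lid in the yellow rack's top recess, orange rack in the black tray: each centred within 8 mm on what it sits in, fully down within 3 mm, turned with it within 0.2 rad, level within 0.06 rad; all at rest and released (horizontal distance between blue_rack and green_tray below 0.008 m and z of blue_rack in the frame of green_tray between 0.002 and 0.008 m and angle between the x axis of blue_rack and the x axis of green_tray, either way round below 0.2 rad and angle between each of blue_rack, yellow_rack, lid, orange_rack's own z axis and vertical below 0.06 rad and horizontal distance between yellow_rack and blue_rack below 0.008 m and z of yellow_rack in the frame of blue_rack between 0.041 and 0.047 m and angle between the x axis of yellow_rack and the x axis of blue_rack, either way round below 0.2 rad and horizontal distance between lid and yellow_rack below 0.008 m and z of lid in the frame of yellow_rack between 0.041 and 0.047 m and angle between the x axis of lid and the x axis of yellow_rack, either way round below 0.2 rad and horizontal distance between orange_rack and black_tray below 0.008 m and z of orange_rack in the frame of black_tray between 0.002 and 0.008 m and angle between the x axis of orange_rack and the x axis of black_tray, either way round below 0.2 rad and linear speed of each of blue_rack, yellow_rack, orange_rack, lid below 0.02 m/s and angular speed of each of blue_rack, yellow_rack, orange_rack, lid below 0.2 rad/s); the robot touches nothing.
It fails at once if the bottle, beaker or timer is moved more than 20 mm (distance of any of bottle, beaker, timer from where it was at the start of the episode above 0.02 m).
It fails at once if a rack or the lid is tipped more than about 35 degrees (angle between any of blue_rack, yellow_rack, orange_rack, lid's own z axis and vertical above 0.6 rad).
It fails at once if a rack or the lid is dropped (falls freely at more than 0.7 m/s, a drop of about 25 mm) ((linear speed of blue_rack above 0.7 m/s and contact force between the fingers and blue_rack below 0.1 N) or (linear speed of yellow_rack above 0.7 m/s and contact force between the fingers and yellow_rack below 0.1 N) or (linear speed of orange_rack above 0.7 m/s and contact force between the fingers and orange_rack below 0.1 N) or (linear speed of lid above 0.7 m/s and contact force between the fingers and lid below 0.1 N)).
It also fails if it takes over 112 s, if anything falls off the work surface, if the arm or the gripper's body presses on something with over 40 N, if the wrist force passes 120 N, or if a joint passes its speed limit or range.

## Working session

There is one attempt and no reset: what is moved stays moved. The work goes in short steps, Python scripts to look and compute and a tool call to move; the robot and the scene stay as the last step left them, time stands still between calls to the robot, and variables do not carry over. Pictures are saved under pics/ and viewed, at most 14 in all, crops included, and the job is handed in when it is done.

Besides the shell and the picture viewer there is one more tool, called after ">>>" as a command line: name --argument value ..., lists and objects as JSON in quotes. play_rows: Moves the arm, as the interface text tells. Its arguments: {"type":"object","properties":{"motion":{"type":"array"},"squeeze":{"type":"number"}},"required":["motion"]}

```bash
ls; mkdir -p pics; cat > h.py <<'E'
import numpy as np, cv2
from workcell import readout, cams, close_job, nets
def ray(cam,px,z):
    i=cams.camera_info(cam) if isinstance(cam,str) else cam
    K=np.array(i["camera_matrix"]);R=np.array(i["rotation"]);o=np.array(i["origin"])
    px=np.atleast_2d(np.asarray(px,float))
    d=(R@np.linalg.inv(K)@np.c_[px,np.ones(len(px))].T).T
    return o+d*((z-o[2])/d[:,2])[:,None]
def snap(c,fn=None):
    im=cams.snapshot(c)
    if fn: cv2.imwrite("pics/"+fn,im[:,:,::-1])
    return im
E
python3 - <<'E'
from h import *
for c in["scene","side","wrist"]:
    snap(c,c+"0.png"); i=cams.camera_info(c); print(c,{k:np.round(v,3).tolist() for k,v in i.items()})
ims=[cv2.imread("pics/%s0.png"%c) for c in["scene","side"]]
for c in["scene","side"]:
    for n in["blue_rack","yellow_rack","orange_rack","lid","green_tray","black_tray","bottle","beaker","timer"]:
        r=nets.trace(n,c); print(c,n,[(np.round(x["position"]).tolist(),round(x["confidence"],2),int(x["mask"].sum())) for x in r[:2]])
        if r: np.save(f"m_{c}_{n}.npy",r[0]["mask"])
s=readout.observe();print(s["time"],s["eef_pos"],s["orientation"],s["grip_width"])
E
```

```text
pics
scene {'camera_matrix': [[423.873, 0.0, 247.084], [0.0, 423.873, 193.588], [0.0, 0.0, 1.0]], 'origin': [1.221, -0.383, 0.625], 'rotation': [[0.582, 0.452, -0.676], [0.813, -0.343, 0.471], [-0.019, -0.824, -0.566]]}
side {'camera_matrix': [[359.299, 0.0, 256.703], [0.0, 359.299, 186.657], [0.0, 0.0, 1.0]], 'origin': [0.421, 0.783, 0.793], 'rotation': [[-0.988, -0.105, 0.116], [-0.156, 0.711, -0.686], [-0.01, -0.695, -0.719]]}
wrist {'camera_matrix': [[300.827, 0.0, 258.738], [0.0, 300.827, 190.806], [0.0, 0.0, 1.0]], 'origin': [0.291, -0.473, 0.385], 'rotation': [[0.394, -0.874, -0.285], [-0.919, -0.375, -0.121], [-0.002, 0.309, -0.951]]}
scene blue_rack [([233.0, 180.0], 0.76, 960)]
scene yellow_rack [([272.0, 223.0], 0.71, 1164), ([88.0, 236.0], 0.59, 983)]
scene orange_rack []
scene lid [([280.0, 174.0], 0.61, 437)]
scene green_tray [([320.0, 201.0], 0.92, 873)]
scene black_tray [([173.0, 222.0], 0.77, 906)]
scene bottle [([85.0, 235.0], 0.58, 956)]
scene beaker [([198.0, 245.0], 0.91, 973)]
scene timer [([330.0, 157.0], 0.64, 351)]
side blue_rack [([288.0, 201.0], 0.64, 807)]
side yellow_rack [([222.0, 194.0], 0.72, 764), ([218.0, 248.0], 0.53, 967)]
side orange_rack [([248.0, 121.0], 0.82, 513), ([216.0, 247.0], 0.17, 952)]
side lid [([279.0, 251.0], 0.59, 675)]
side green_tray [([222.0, 245.0], 0.57, 949)]
side black_tray [([291.0, 164.0], 0.66, 583)]
side bottle [([296.0, 122.0], 0.82, 322)]
side beaker [([246.0, 154.0], 0.84, 395)]
side timer [([262.0, 316.0], 0.78, 829)]
1.05 [ 0.21711658 -0.50533197  0.24674685] [[ 9.18761229e-01  3.94813632e-01 -7.07056798e-06]
 [ 3.94813631e-01 -9.18761229e-01 -2.04424152e-05]
 [-1.45671079e-05  1.59901419e-05 -1.00000000e+00]] 1.0000789522343687
```

View pics/scene0.png

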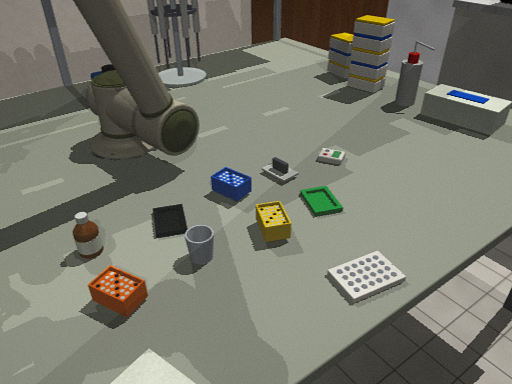

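View pics/side0.png

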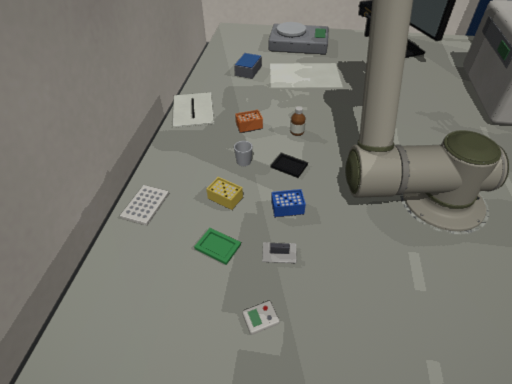

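The nets match the pictures: blue (233,183), yellow (272,221), orange (118,290), lid (280,170), green tray (320,201), black tray (170,220) in the scene view. The net misses orange there, so I'll use colour for it. Next I fit poses by silhouette in both views.

```bash
cat > fit.py <<'E'
from h import *
from scipy.optimize import minimize
def bx(x,y,z0,z1): return np.array([[sx*x/2,sy*y/2,z] for sx in(-1,1) for sy in(-1,1) for z in(z0,z1)])/1000
RACK=[bx(72,44,0,9),bx(86,58,9,51)]; LID=[bx(72,44,0,9),bx(86,58,9,15),bx(50,14,15,45)]; TRAY=[bx(100,72,0,12)]
MODEL=dict(blue_rack=RACK,yellow_rack=RACK,orange_rack=RACK,lid=LID,green_tray=TRAY,black_tray=TRAY)
def render(parts,p,i,z=0,S=4):
    c,s=np.cos(p[2]),np.sin(p[2]); m=np.zeros((384*S,512*S),np.uint8)
    for P in parts:
        W=P@np.array([[c,s,0],[-s,c,0],[0,0,1]])+[p[0],p[1],z]
        q=(W-i["origin"])@np.array(i["rotation"]); q=q@np.array(i["camera_matrix"]).T; q=q[:,:2]/q[:,2:]
        h=cv2.convexHull(((q+.5)*S*16).astype(np.int32)); cv2.fillConvexPoly(m,h,1,shift=4)
    return m
def fit(name,obs,p0,z=0):
    """obs: list of (caminfo,mask)"""
    big=[cv2.resize(m.astype(np.uint8),None,fx=4,fy=4,interpolation=cv2.INTER_LINEAR if 0 else cv2.INTER_NEAREST) for _,m in obs]
    def cost(v):
        p=[v[0]/1000,v[1]/1000,v[2]/60]; t=0
        for (i,_),b in zip(obs,big):
            r=render(MODEL[name],p,i,z); t+=1-(r&b).sum()/max(1,(r|b).sum())
        return t/len(obs)
    best=None
    for a in([-20,0,20] if len(p0)<3 else [np.degrees(p0[2])]):
        v0=np.array([p0[0]*1000,p0[1]*1000,np.radians(a)*60])
        r=minimize(cost,v0,method="Nelder-Mead",options=dict(initial_simplex=v0+np.array([[0,0,0],[12,0,0],[0,12,0],[0,0,12]]),xatol=.1,fatol=1e-4,maxiter=200))
        if best is None or r.fun<best.fun: best=r
    v=best.x; return np.array([v[0]/1000,v[1]/1000,v[2]/60]),best.fun
E
python3 - <<'E'
from fit import *
import os
I={c:cams.camera_info(c) for c in("scene","side")}
hsv=cv2.cvtColor(cv2.imread("pics/scene0.png"),cv2.COLOR_BGR2HSV)
m=cv2.inRange(hsv,(0,150,80),(16,255,255)); m[:255]=0; m[:,:85]=0;m[:,155:]=0
m=cv2.morphologyEx(m,cv2.MORPH_CLOSE,np.ones((9,9)))
np.save("m_scene_orange_rack.npy",m>0); print(m.astype(bool).sum())
for n in MODEL:
    obs=[(I[c],np.load(f"m_{c}_{n}.npy")) for c in I]
    est=[]
    ys,xs=np.nonzero(obs[1][1]); p0=ray(I["side"],[xs.mean(),ys.mean()],.02)[0,:2]
    for o in(obs,obs[:1],obs[1:]):
        p,f=fit(n,o,p0); est.append(p); print(n,np.round(p[:2]*1000,1),round(np.degrees(p[2]),1),round(f,3))
for n,z in(("bottle",.05),("beaker",.033),("timer",.009)):
    for c in I:
        ys,xs=np.nonzero(np.load(f"m_{c}_{n}.npy")); print(n,c,np.round(ray(I[c],[xs.mean(),ys.mean()],z)[0]*1000))
E
```

```text
1938
blue_rack [448.9 105.6] 15.9 0.063
blue_rack [445.8 107.9] 15.6 0.037
blue_rack [449.4 103.4] 16.4 0.035
yellow_rack [633.   94.8] -23.3 0.061
yellow_rack [631.9  96.1] -22.4 0.028
yellow_rack [633.8  91.6] -23.6 0.043
orange_rack [ 624.8 -267.4] 24.5 0.055
orange_rack [ 623.1 -267.4] 25.0 0.025
orange_rack [ 626.3 -270.4] 26.3 0.041
lid [455.4 260.9] 4.8 0.109
lid [452.3 264.7] 1.9 0.137
lid [455.5 260.3] 4.5 0.047
green_tray [617.5 261.2] -20.8 0.079
green_tray [616.5 263.5] -21.5 0.049
green_tray [618.3 258.7] -21.4 0.053
black_tray [462.  -80.2] -21.9 0.07
black_tray [459.1 -78.4] -21.5 0.043
black_tray [462.2 -82.3] -21.5 0.045
bottle scene [ 460. -267.   50.]
bottle side [ 449. -254.   50.]
beaker scene [605. -78.  33.]
beaker side [613. -88.  33.]
timer scene [476. 440.   9.]
timer side [476. 437.   9.]
```

Both views agree to within about 3 mm, and the bystanders leave room. I'll move to hover over the orange rack and refine its pose with the wrist camera.

>>> play_rows --motion '[{"xyz": [0.65, -0.06, 0.06], "rot": [0, 0, -0.3], "gripper": 1}, {"xyz": [0.65, -0.06, 0.06], "rot": [0, 0, 0], "gripper": 1}, {"xyz": [0.65, -0.06, 0.06], "rot": [0, 0, 0], "gripper": 1}, {"xyz": [0.65, -0.06, 0.06], "rot": [0, 0, 0], "gripper": 1}, {"xyz": [0.65, -0.06, 0.06], "rot": [0, 0, 0], "gripper": 1}]' --squeeze 25

```text
time: 1.68
eef_pos: [0.3878, -0.4068, 0.2287]
orientation: [[0.906, 0.423, 0.0], [0.423, -0.906, -0.0], [-0.0, 0.0, -1.0]]
force: [-0.5, 0.1, -0.7]
grip_width: 1.002
gripper_force: 0.0
```

>>> play_rows --motion '[{"xyz": [0.65, -0.06, 0.06], "rot": [0, 0, 0], "gripper": 1}, {"xyz": [0.65, -0.06, 0.06], "rot": [0, 0, 0], "gripper": 1}, {"xyz": [0.65, -0.06, 0.06], "rot": [0, 0, 0], "gripper": 1}, {"xyz": [0.65, -0.06, 0.06], "rot": [0, 0, 0], "gripper": 1}, {"xyz": [0.65, -0.06, 0.06], "rot": [0, 0, 0], "gripper": 1}]'

```text
time: 2.3
eef_pos: [0.5569, -0.3079, 0.2106]
orientation: [[0.906, 0.423, -0.0], [0.423, -0.906, -0.0], [-0.0, 0.0, -1.0]]
force: [-0.5, -0.3, 0.8]
grip_width: 1.002
gripper_force: 0.0
```

>>> play_rows --motion '[{"xyz": [0.65, -0.06, 0.06], "rot": [0, 0, 0], "gripper": 1}, {"xyz": [0.65, -0.06, 0.06], "rot": [0, 0, 0], "gripper": 1}, {"xyz": [0, 0, 0], "rot": [0, 0, 0], "gripper": 1}, {"xyz": [0, 0, 0], "rot": [0, 0, 0], "gripper": 1}]'

```text
time: 2.8
eef_pos: [0.6229, -0.2694, 0.2035]
orientation: [[0.906, 0.423, -0.0], [0.423, -0.906, -0.0], [-0.0, -0.0, -1.0]]
force: [-0.3, 0.7, 0.3]
grip_width: 1.0
gripper_force: 0.0
```

```bash
cat >> fit.py <<'E'
def goto(x,y,z,a=None):
    "print tool-axes move from here to world mm target, yaw deg; turn first"
    s=readout.observe(); R=np.array(s["orientation"]); p=np.array(s["eef_pos"])*1000
    a0=np.degrees(np.arctan2(R[1,0],R[0,0])); a=a0 if a is None else a
    t=np.radians(a); d=np.array([x,y,z])-p
    u=np.array([d[0]*np.cos(t)+d[1]*np.sin(t),d[0]*np.sin(t)-d[1]*np.cos(t),-d[2]])/60
    print("t",round(s["time"],2),"at",p.round(1),"yaw",round(a0,2),"->",[x,y,z],"xyz units",u.round(3),"rotz",round(-(a-a0)/6,3),"tilt",(R[:2,2]*57).round(2))
def look(name,fn,z=0,p0=None):
    i=cams.camera_info("wrist"); snap("wrist",fn)
    r=nets.trace(name,"wrist")
    if not r: print("none");return
    m=r[0]["mask"]; ys,xs=np.nonzero(m)
    if p0 is None: p0=ray(i,[xs.mean(),ys.mean()],z+.02)[0,:2]
    p,f=fit(name,[(i,m)],p0,z)
    print(name,"conf",round(r[0]["confidence"],2),"mean px",xs.mean().round(),ys.mean().round(),"box",xs.min(),xs.max(),ys.min(),ys.max(),"pose",(p[:2]*1000).round(1),"yaw",np.degrees(p[2]).round(2),"1-IoU",round(f,3))
    return p
E
python3 - <<'E'
from fit import *
p=look("orange_rack","w1.png",0)
goto(p[0]*1000,p[1]*1000,23,np.degrees(p[2]))
E
```

```text
orange_rack conf 0.57 mean px 259.0 170.0 box 229 289 127 215 pose [ 625.1 -267.6] yaw 25.88 1-IoU 0.021
t 2.9 at [ 622.7 -269.9  203.9] yaw 24.98 -> [np.float64(625.0874979047546), np.float64(-267.576398658439), 23] xyz units [ 0.053 -0.017  3.015] rotz -0.149 tilt [ 0.   -0.01]
```

View pics/w1.png

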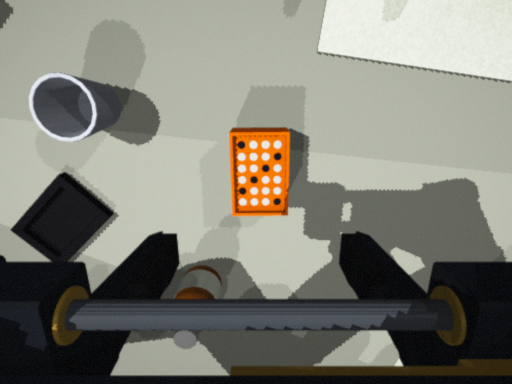

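The wrist view shows the orange rack at (259,171), square between the fingers. The fit is (625,-268), yaw 25.9. Now I descend and grip.

>>> play_rows --motion '[{"xyz": [0.05, -0.02, 0.5], "rot": [0, 0, -0.15], "gripper": 1}, {"xyz": [0, 0, 0.6], "rot": [0, 0, 0], "gripper": 1}, {"xyz": [0, 0, 0.6], "rot": [0, 0, 0], "gripper": 1}, {"xyz": [0, 0, 0.6], "rot": [0, 0, 0], "gripper": 1}, {"xyz": [0, 0, 0.5], "rot": [0, 0, 0], "gripper": 1}]'

```text
time: 3.52
eef_pos: [0.6247, -0.2675, 0.0347]
orientation: [[0.9, 0.436, -0.0], [0.436, -0.9, 0.0], [-0.0, -0.0, -1.0]]
force: [-0.5, 0.1, -0.3]
grip_width: 0.999
gripper_force: 0.0
```

>>> play_rows --motion '[{"xyz": [0, 0, 0.2], "rot": [0, 0, 0], "gripper": 1}, {"xyz": [0, 0, 0], "rot": [0, 0, 0], "gripper": 0.5}, {"xyz": [0, 0, 0], "rot": [0, 0, 0], "gripper": 0.5}, {"xyz": [0, 0, 0], "rot": [0, 0, 0], "gripper": 0.5}, {"xyz": [0, 0, 0], "rot": [0, 0, 0], "gripper": 0.4}]' --squeeze 25

```text
time: 4.15
eef_pos: [0.6261, -0.2671, 0.0247]
orientation: [[0.899, 0.438, 0.002], [0.438, -0.899, -0.001], [0.001, 0.002, -1.0]]
force: [-0.7, 0.2, 4.7]
grip_width: 0.655
gripper_force: 25.0
```

>>> play_rows --motion '[{"xyz": [0, 0, 0], "rot": [0, 0, 0], "gripper": 0.4}, {"xyz": [0, 0, 0], "rot": [0, 0, 0], "gripper": 0.4}]'

```text
time: 4.4
eef_pos: [0.6261, -0.2671, 0.0247]
orientation: [[0.899, 0.438, 0.002], [0.438, -0.899, -0.001], [0.001, 0.002, -1.0]]
force: [-0.3, -0.6, 5.5]
grip_width: 0.654
gripper_force: 25.0
```

Gripped, opening 57.6 mm. I'll lift, turn, and move to a standoff that shows the black tray.

>>> play_rows --motion '[{"xyz": [0, 0, -0.3], "rot": [0, 0, 0], "gripper": 0.4}, {"xyz": [0, 0, -0.6], "rot": [0, 0, 0], "gripper": 0.4}, {"xyz": [0, 0, -0.6], "rot": [0, 0, 0.5], "gripper": 0.4}, {"xyz": [0, 0, -0.6], "rot": [0, 0, 0.9], "gripper": 0.4}, {"xyz": [0, 0, -0.5], "rot": [0, 0, 0.9], "gripper": 0.4}]'

```text
time: 5.03
eef_pos: [0.6255, -0.2666, 0.182]
orientation: [[0.978, 0.208, 0.001], [0.208, -0.978, -0.001], [0.001, 0.001, -1.0]]
force: [0.2, -0.1, -1.3]
grip_width: 0.66
gripper_force: 25.0
```

>>> play_rows --motion '[{"xyz": [0, 0, 0], "rot": [0, 0, 0.95], "gripper": 0.4}, {"xyz": [0, 0, 0], "rot": [0, 0, 0.95], "gripper": 0.4}, {"xyz": [0, 0, 0], "rot": [0, 0, 0.95], "gripper": 0.4}, {"xyz": [0, 0, 0], "rot": [0, 0, 0.95], "gripper": 0.4}, {"xyz": [0, 0, 0], "rot": [0, 0, 0.95], "gripper": 0.4}]'

```text
time: 5.65
eef_pos: [0.6254, -0.2665, 0.1803]
orientation: [[0.959, -0.285, -0.0], [-0.285, -0.959, 0.0], [-0.0, -0.0, -1.0]]
force: [-0.7, -0.4, -1.3]
grip_width: 0.653
gripper_force: 25.0
```

>>> play_rows --motion '[{"xyz": [-0.5, -0.19, 0], "rot": [0, 0, 0.85], "gripper": 0.4}, {"xyz": [-0.6, -0.21, 0], "rot": [0, 0, 0], "gripper": 0.4}, {"xyz": [-0.6, -0.21, 0], "rot": [0, 0, 0], "gripper": 0.4}, {"xyz": [-0.6, -0.21, 0], "rot": [0, 0, 0], "gripper": 0.4}, {"xyz": [-0.6, -0.21, 0], "rot": [0, 0, 0], "gripper": 0.4}]'

```text
time: 6.28
eef_pos: [0.4833, -0.1468, 0.1803]
orientation: [[0.931, -0.366, 0.0], [-0.366, -0.931, -0.0], [0.001, -0.0, -1.0]]
force: [-0.2, -0.3, -1.3]
grip_width: 0.652
gripper_force: 25.0
```

>>> play_rows --motion '[{"xyz": [-0.6, -0.21, 0], "rot": [0, 0, 0], "gripper": 0.4}, {"xyz": [-0.6, -0.21, 0], "rot": [0, 0, 0], "gripper": 0.4}, {"xyz": [-0.6, -0.21, 0], "rot": [0, 0, 0], "gripper": 0.4}, {"xyz": [-0.5, -0.21, 0], "rot": [0, 0, 0], "gripper": 0.4}, {"xyz": [0, 0, 0], "rot": [0, 0, 0], "gripper": 0.4}]'

```text
time: 6.9
eef_pos: [0.3731, -0.0492, 0.1803]
orientation: [[0.931, -0.365, 0.0], [-0.365, -0.931, -0.0], [0.0, -0.0, -1.0]]
force: [0.8, -0.1, -1.9]
grip_width: 0.656
gripper_force: 25.0
```

```bash
python3 - <<'E'
from fit import *
p=look("black_tray","w2.png",0)
goto(p[0]*1000,p[1]*1000,60,np.degrees(p[2]))
z=readout.observe()["eef_pos"][2]
look("orange_rack","w2b.png",z-.0247,p0=list(readout.observe()["eef_pos"][:2])+[np.radians(-21.6)])
E
```

```text
black_tray conf 0.9 mean px 257.0 74.0 box 217 296 19 132 pose [461.1 -80.5] yaw -21.47 1-IoU 0.012
t 7.0 at [374.9 -50.7 180.3] yaw -21.44 -> [np.float64(461.13973372159836), np.float64(-80.54214855020786), 60] xyz units [ 1.52  -0.063  2.004] rotz 0.005 tilt [ 0.09 -0.04]
orange_rack conf 0.86 mean px 258.0 258.0 box 186 332 171 365 pose [373.  -48.6] yaw -21.55 1-IoU 0.164
```

View pics/w2.png

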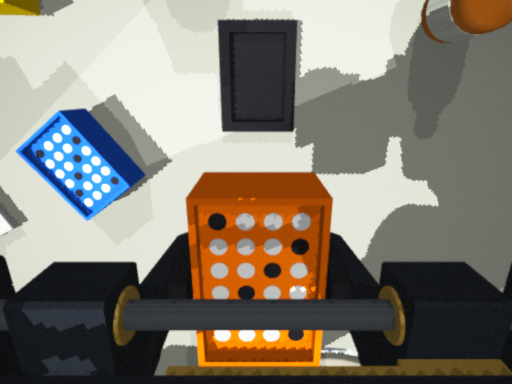

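The picture shows the black tray at (257,75), aligned with the tool, and the orange rack held straight at (258,270). I'll check the rack's offset along the jaws from its visible top and bottom edges.

```bash
cat >> fit.py <<'E'
def inhand(fn,h,parts=RACK,c0=190,c1=325):
    "held thing's offset along tool x: compare silhouette row range for candidate offsets"
    i=cams.camera_info("wrist"); s=readout.observe(); R=np.array(s["orientation"]); p=np.array(s["eef_pos"]); a=np.arctan2(R[1,0],R[0,0])
    for o in(-4,-2,0,2,4):
        m=render(parts,[p[0]+R[0,0]*o/1000,p[1]+R[1,0]*o/1000,a],i,p[2]-h,S=4); ys,xs=np.nonzero(m)
        print(o,"rows",ys.min()/4,ys.max()/4,"cols",xs.min()/4,xs.max()/4)
E
python3 - <<'E'
from fit import *
inhand("",.0247)
hsv=cv2.cvtColor(cv2.imread("pics/w2b.png"),cv2.COLOR_BGR2HSV); m=cv2.inRange(hsv,(0,150,80),(18,255,255)); m[:150]=0
for c in(215,240,259,280,300): ys=np.nonzero(m[:,c])[0]; print(c,ys.min(),ys.max())
xs=np.nonzero(m[185])[0];print(xs.min(),xs.max()); xs=np.nonzero(m[230])[0];print(xs.min(),xs.max())
goto(461.1,-80.5,60,-21.5)
E
```

```text
-4 rows 174.75 367.5 cols 189.25 334.5
-2 rows 171.0 364.5 cols 188.75 334.75
0 rows 167.25 361.25 cols 188.5 335.25
2 rows 163.75 358.0 cols 188.0 335.75
4 rows 160.0 354.75 cols 187.75 336.0
215 173 366
240 173 366
259 173 366
280 173 366
300 173 366
196 322
189 329
t 7.1 at [375.1 -51.  179.9] yaw -21.47 -> [461.1, -80.5, 60] xyz units [ 1.513 -0.067  1.998] rotz 0.006 tilt [ 0.05 -0.02]
```

The rack sits about 2 to 3 mm back along tool x, and I'll compensate for that. Next I move over the tray and descend to just above it.

>>> play_rows --motion '[{"xyz": [0.5, -0.02, 0], "rot": [0, 0, 0], "gripper": 0.4}, {"xyz": [0.55, -0.02, 0], "rot": [0, 0, 0], "gripper": 0.4}, {"xyz": [0.5, -0.02, 0.3], "rot": [0, 0, 0], "gripper": 0.4}, {"xyz": [0, 0, 0.6], "rot": [0, 0, 0], "gripper": 0.4}, {"xyz": [0, 0, 0.6], "rot": [0, 0, 0], "gripper": 0.4}]'

```text
time: 7.72
eef_pos: [0.4631, -0.0818, 0.0882]
orientation: [[0.931, -0.366, 0.0], [-0.366, -0.931, -0.0], [0.0, 0.0, -1.0]]
force: [-0.4, -0.4, -1.8]
grip_width: 0.653
gripper_force: 25.0
```

>>> play_rows --motion '[{"xyz": [0, 0, 0.5], "rot": [0, 0, 0], "gripper": 0.4}, {"xyz": [0, 0, 0.25], "rot": [0, 0, 0], "gripper": 0.4}, {"xyz": [0, 0, 0], "rot": [0, 0, 0], "gripper": 0.4}, {"xyz": [0, 0, 0], "rot": [0, 0, 0], "gripper": 0.4}]'

```text
time: 8.22
eef_pos: [0.4629, -0.0815, 0.045]
orientation: [[0.931, -0.366, 0.001], [-0.366, -0.931, -0.0], [0.001, 0.0, -1.0]]
force: [-0.3, 0.2, -1.7]
grip_width: 0.66
gripper_force: 25.0
```

```bash
python3 - <<'E'
from fit import *
goto(461.1+2,-80.5-.8,29.7,-21.5)
print(readout.observe()["force"])
snap("wrist","w3.png")
E
```

```text
t 8.22 at [462.9 -81.5  45. ] yaw -21.47 -> [463.1, -81.3, 29.7] xyz units [ 0.002 -0.004  0.255] rotz 0.005 tilt [ 0.05 -0.02]
[-0.33035334  0.17077073 -1.66063087]
```

View pics/w3.png

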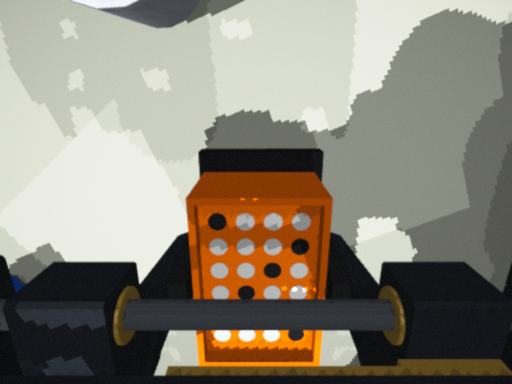

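The tray edge shows evenly around the rack, with tray columns 200–323 against a rack centre of about 260. I'll lower it gently.

>>> play_rows --motion '[{"xyz": [0, 0, 0.08], "rot": [0, 0, 0], "gripper": 0.4}, {"xyz": [0, 0, 0.08], "rot": [0, 0, 0], "gripper": 0.4}, {"xyz": [0, 0, 0.06], "rot": [0, 0, 0], "gripper": 0.4}, {"xyz": [0, 0, 0.03], "rot": [0, 0, 0], "gripper": 0.4}, {"xyz": [0, 0, 0], "rot": [0, 0, 0], "gripper": 0.4}]'

```text
time: 8.9
eef_pos: [0.4622, -0.081, 0.0297]
orientation: [[0.931, -0.366, -0.0], [-0.366, -0.931, -0.0], [-0.0, 0.0, -1.0]]
force: [-1.2, -0.1, 2.2]
grip_width: 0.654
gripper_force: 25.0
```

>>> play_rows --motion '[{"xyz": [0, 0, 0], "rot": [0, 0, 0], "gripper": 0.4}, {"xyz": [0, 0, 0], "rot": [0, 0, 0], "gripper": 0.4}]'

```text
time: 9.15
eef_pos: [0.4622, -0.081, 0.0297]
orientation: [[0.931, -0.366, -0.0], [-0.366, -0.931, 0.0], [-0.0, 0.0, -1.0]]
force: [-2.6, 1.5, 5.8]
grip_width: 0.658
gripper_force: 25.0
```

Seated, with TCP at 29.7 mm, exactly 5 mm above the bench grasp height. I'll release, rise, and go over blue.

>>> play_rows --motion '[{"xyz": [0, 0, 0], "rot": [0, 0, 0], "gripper": 1}, {"xyz": [0, 0, 0], "rot": [0, 0, 0], "gripper": 1}, {"xyz": [0, 0, 0], "rot": [0, 0, 0], "gripper": 1}, {"xyz": [0, 0, 0], "rot": [0, 0, 0], "gripper": 1}, {"xyz": [0, 0, -0.3], "rot": [0, 0, 0], "gripper": 1}]'

```text
time: 9.78
eef_pos: [0.4618, -0.0809, 0.047]
orientation: [[0.931, -0.366, -0.002], [-0.366, -0.931, 0.001], [-0.002, -0.0, -1.0]]
force: [0.2, 0.5, 0.6]
grip_width: 1.001
gripper_force: 0.0
```

>>> play_rows --motion '[{"xyz": [0, 0, -0.6], "rot": [0, 0, 0], "gripper": 1}, {"xyz": [0, 0, -0.6], "rot": [0, 0, -0.5], "gripper": 1}, {"xyz": [0, 0, -0.6], "rot": [0, 0, -0.95], "gripper": 1}, {"xyz": [0, 0, -0.5], "rot": [0, 0, -0.95], "gripper": 1}, {"xyz": [0, 0, -0.3], "rot": [0, 0, -0.95], "gripper": 1}]'

```text
time: 10.4
eef_pos: [0.4625, -0.0811, 0.205]
orientation: [[1.0, -0.02, 0.002], [-0.02, -1.0, -0.001], [0.002, 0.001, -1.0]]
force: [0.2, 0.4, -0.0]
grip_width: 0.999
gripper_force: 0.0
```

>>> play_rows --motion '[{"xyz": [0, 0, 0], "rot": [0, 0, -0.95], "gripper": 1}, {"xyz": [0, 0, 0], "rot": [0, 0, -0.95], "gripper": 1}, {"xyz": [0, 0, 0], "rot": [0, 0, -1.0], "gripper": 1}, {"xyz": [0.1, -0.5, 0], "rot": [0, 0, 0], "gripper": 1}, {"xyz": [0.1, -0.5, 0], "rot": [0, 0, 0], "gripper": 1}]'

```text
time: 11.02
eef_pos: [0.457, -0.0195, 0.2034]
orientation: [[0.961, 0.276, -0.0], [0.276, -0.961, 0.0], [-0.0, -0.0, -1.0]]
force: [-0.9, 0.6, 0.0]
grip_width: 0.998
gripper_force: 0.0
```

>>> play_rows --motion '[{"xyz": [0.1, -0.55, 0], "rot": [0, 0, 0], "gripper": 1}, {"xyz": [0.1, -0.5, 0], "rot": [0, 0, 0], "gripper": 1}, {"xyz": [0.1, -0.5, 0], "rot": [0, 0, 0], "gripper": 1}, {"xyz": [0.1, -0.5, 0], "rot": [0, 0, 0], "gripper": 1}, {"xyz": [0, 0, 0], "rot": [0, 0, 0], "gripper": 1}]'

```text
time: 11.65
eef_pos: [0.4459, 0.106, 0.2035]
orientation: [[0.96, 0.279, -0.0], [0.279, -0.96, 0.0], [-0.0, -0.0, -1.0]]
force: [0.9, 0.5, -0.0]
grip_width: 0.997
gripper_force: 0.0
```

```bash
cat >> fit.py <<'E'
def tgt(p,o=0,z=23):
    goto(round(p[0]*1000+o*np.cos(p[2]),1),round(p[1]*1000+o*np.sin(p[2]),1),z,np.degrees(p[2]))
E
python3 - <<'E'
from fit import *
I={c:cams.camera_info(c) for c in("scene","side")}
obs=[]
for c in I:
    snap(c,c+"1.png"); r=nets.trace("orange_rack",c)
    if r and r[0]["confidence"]>.4: obs.append((I[c],r[0]["mask"])); print(c,r[0]["confidence"],r[0]["position"])
for o in obs:
    p,f=fit("orange_rack",[o],(.461,-.081,-.37),.005); print(p*[1000,1000,57.3],f)
tgt(look("blue_rack","w4.png"))
E
```

```text
scene 0.78 [169.1, 209.4]
side 0.55 [281.0, 161.8]
[457.13206812 -75.76391488 -21.87409215] 0.045235494441945634
[480.55948183 -83.81940444 -28.40178495] 0.6063369687852576
blue_rack conf 0.63 mean px 260.0 171.0 box 229 290 127 216 pose [448.3 104.9] yaw 15.93 1-IoU 0.025
t 11.95 at [446.5 104.  203.5] yaw 15.98 -> [np.float64(448.3), np.float64(104.9), 23] xyz units [ 0.034 -0.006  3.009] rotz 0.008 tilt [-0. -0.]
```

View pics/w4.png

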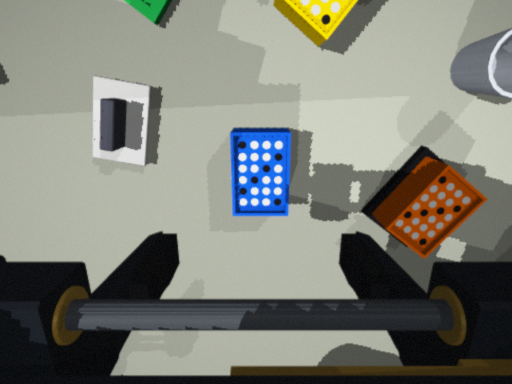

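Blue sits centred at (260,172), and orange sits in the black tray at (425,205). Gripping blue.

>>> play_rows --motion '[{"xyz": [0.02, 0, 0.5], "rot": [0, 0, 0], "gripper": 1}, {"xyz": [0, 0, 0.6], "rot": [0, 0, 0], "gripper": 1}, {"xyz": [0, 0, 0.6], "rot": [0, 0, 0], "gripper": 1}, {"xyz": [0, 0, 0.6], "rot": [0, 0, 0], "gripper": 1}, {"xyz": [0, 0, 0.5], "rot": [0, 0, 0], "gripper": 1}]'

```text
time: 12.58
eef_pos: [0.4475, 0.1045, 0.0344]
orientation: [[0.961, 0.276, -0.0], [0.276, -0.961, -0.0], [-0.0, -0.0, -1.0]]
force: [0.4, 0.8, 0.5]
grip_width: 0.999
gripper_force: 0.0
```

>>> play_rows --motion '[{"xyz": [0, 0, 0.2], "rot": [0, 0, 0], "gripper": 1}, {"xyz": [0, 0, 0], "rot": [0, 0, 0], "gripper": 0.5}, {"xyz": [0, 0, 0], "rot": [0, 0, 0], "gripper": 0.5}, {"xyz": [0, 0, 0], "rot": [0, 0, 0], "gripper": 0.4}, {"xyz": [0, 0, 0], "rot": [0, 0, 0], "gripper": 0.4}]'

```text
time: 13.2
eef_pos: [0.448, 0.105, 0.0244]
orientation: [[0.961, 0.277, 0.002], [0.277, -0.961, -0.0], [0.002, 0.001, -1.0]]
force: [0.0, -0.9, 7.3]
grip_width: 0.656
gripper_force: 25.0
```

>>> play_rows --motion '[{"xyz": [0, 0, 0], "rot": [0, 0, 0], "gripper": 0.4}, {"xyz": [0, 0, 0], "rot": [0, 0, 0], "gripper": 0.4}]'

```text
time: 13.45
eef_pos: [0.448, 0.105, 0.0244]
orientation: [[0.961, 0.277, 0.002], [0.277, -0.961, -0.0], [0.002, 0.001, -1.0]]
force: [-0.7, -1.5, 7.0]
grip_width: 0.653
gripper_force: 25.0
```

>>> play_rows --motion '[{"xyz": [0, 0, -0.3], "rot": [0, 0, 0], "gripper": 0.4}, {"xyz": [0, 0, -0.6], "rot": [0, 0, 0], "gripper": 0.4}, {"xyz": [0, 0, -0.6], "rot": [0, 0, 0.5], "gripper": 0.4}, {"xyz": [0, 0, -0.6], "rot": [0, 0, 0.95], "gripper": 0.4}, {"xyz": [0, 0, -0.5], "rot": [0, 0, 0.95], "gripper": 0.4}]'

```text
time: 14.08
eef_pos: [0.4471, 0.1052, 0.181]
orientation: [[1.0, 0.026, 0.0], [0.026, -1.0, 0.0], [0.0, -0.0, -1.0]]
force: [0.8, 0.4, -2.2]
grip_width: 0.656
gripper_force: 25.0
```

>>> play_rows --motion '[{"xyz": [0, 0, 0], "rot": [0, 0, 0.95], "gripper": 0.4}, {"xyz": [0, 0, 0], "rot": [0, 0, 0.95], "gripper": 0.4}, {"xyz": [0, 0, 0], "rot": [0, 0, 0.95], "gripper": 0.4}, {"xyz": [0, 0, 0], "rot": [0, 0, 0.95], "gripper": 0.4}, {"xyz": [0.02, -0.5, 0], "rot": [0, 0, 0], "gripper": 0.4}]'

```text
time: 14.7
eef_pos: [0.459, 0.1321, 0.1796]
orientation: [[0.931, -0.364, -0.001], [-0.364, -0.931, -0.0], [-0.001, 0.0, -1.0]]
force: [0.9, 0.1, -1.5]
grip_width: 0.657
gripper_force: 25.0
```

>>> play_rows --motion '[{"xyz": [0.02, -0.6, 0], "rot": [0, 0, 0], "gripper": 0.4}, {"xyz": [0.02, -0.6, 0], "rot": [0, 0, 0], "gripper": 0.4}, {"xyz": [0.02, -0.6, 0], "rot": [0, 0, 0], "gripper": 0.4}, {"xyz": [0.03, -0.6, 0], "rot": [0, 0, 0], "gripper": 0.4}, {"xyz": [0.03, -0.55, 0], "rot": [0, 0, 0], "gripper": 0.4}]'

```text
time: 15.32
eef_pos: [0.5299, 0.2963, 0.1793]
orientation: [[0.933, -0.36, -0.001], [-0.36, -0.933, -0.0], [-0.001, 0.001, -1.0]]
force: [-0.2, -0.6, -2.0]
grip_width: 0.654
gripper_force: 25.0
```

>>> play_rows --motion '[{"xyz": [0, 0, 0], "rot": [0, 0, 0], "gripper": 0.4}, {"xyz": [0, 0, 0], "rot": [0, 0, 0], "gripper": 0.4}]'

```text
time: 15.58
eef_pos: [0.5294, 0.2945, 0.1793]
orientation: [[0.933, -0.361, -0.001], [-0.361, -0.933, -0.001], [-0.001, 0.001, -1.0]]
force: [0.0, -0.1, -2.0]
grip_width: 0.656
gripper_force: 25.0
```

```bash
cat >> fit.py <<'E'
def held(h,lo,hi,fn):
    inhand("",h); snap("wrist",fn)
    hsv=cv2.cvtColor(cv2.imread("pics/"+fn),cv2.COLOR_BGR2HSV); m=cv2.inRange(hsv,lo,hi); m[:150]=0
    print("seen",[(c,np.nonzero(m[:,c])[0].min(),np.nonzero(m[:,c])[0].max()) for c in(215,259,300)],[(r,np.nonzero(m[r,150:350])[0].min()+150,np.nonzero(m[r,150:350])[0].max()+150) for r in(200,230)])
E
python3 - <<'E'
from fit import *
p=look("green_tray","w5.png"); tgt(p,0,45)
held(.0244,(100,120,40),(130,255,255),"w5b.png")
E
```

```text
green_tray conf 0.63 mean px 260.0 73.0 box 220 299 17 130 pose [617.6 260.2] yaw -20.19 1-IoU 0.021
t 15.68 at [529.6 294.3 179.7] yaw -21.19 -> [np.float64(617.6), np.float64(260.2), 45] xyz units [1.572 0.027 2.244] rotz -0.167 tilt [-0.02 -0.02]
-4 rows 174.75 368.25 cols 189.0 334.75
-2 rows 171.25 365.0 cols 188.75 335.0
0 rows 167.5 361.75 cols 188.25 335.5
2 rows 163.75 358.5 cols 188.0 335.75
4 rows 160.0 355.25 cols 187.5 336.25
seen [(215, np.int64(169), np.int64(363)), (259, np.int64(169), np.int64(363)), (300, np.int64(169), np.int64(363))] [(200, np.int64(186), np.int64(332)), (230, np.int64(188), np.int64(329))]
```

View pics/w5.png

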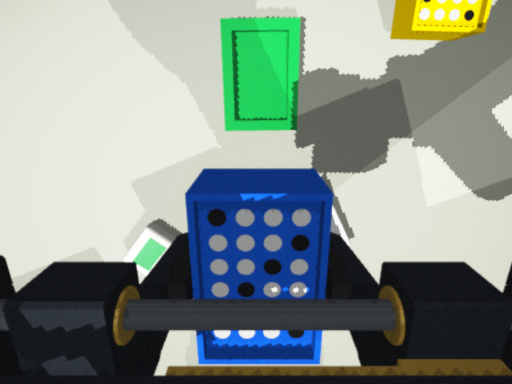

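The tray is at (260,73), nearly square to the tool, and blue's in-hand offset is about −0.8 mm. Placing it now.

>>> play_rows --motion '[{"xyz": [0.5, 0.01, 0], "rot": [0, 0, -0.13], "gripper": 0.4}, {"xyz": [0.55, 0.01, 0], "rot": [0, 0, 0], "gripper": 0.4}, {"xyz": [0.53, 0, 0.3], "rot": [0, 0, 0], "gripper": 0.4}, {"xyz": [0, 0, 0.6], "rot": [0, 0, 0], "gripper": 0.4}, {"xyz": [0, 0, 0.6], "rot": [0, 0, 0], "gripper": 0.4}]'

```text
time: 16.35
eef_pos: [0.6185, 0.2596, 0.0887]
orientation: [[0.937, -0.349, 0.0], [-0.349, -0.937, 0.0], [0.0, -0.0, -1.0]]
force: [-0.1, 0.5, -2.3]
grip_width: 0.654
gripper_force: 25.0
```

>>> play_rows --motion '[{"xyz": [0, 0, 0.5], "rot": [0, 0, 0], "gripper": 0.4}, {"xyz": [0, 0, 0.24], "rot": [0, 0, 0], "gripper": 0.4}, {"xyz": [0, 0, 0], "rot": [0, 0, 0], "gripper": 0.4}, {"xyz": [0, 0, 0], "rot": [0, 0, 0], "gripper": 0.4}]'

```text
time: 16.85
eef_pos: [0.619, 0.2607, 0.0466]
orientation: [[0.937, -0.348, 0.002], [-0.348, -0.937, 0.001], [0.002, -0.001, -1.0]]
force: [-0.9, -0.7, -0.6]
grip_width: 0.66
gripper_force: 25.0
```

```bash
python3 - <<'E'
from fit import *
goto(617.6+.7,260.2-.3,29.4,-20.4)
print(readout.observe()["force"])
E
```

```text
t 16.85 at [619.  260.7  46.6] yaw -20.38 -> [618.3000000000001, 259.9, 29.4] xyz units [-0.006  0.016  0.287] rotz 0.004 tilt [0.13 0.03]
[-0.94456355 -0.71808464 -0.60399119]
```

>>> play_rows --motion '[{"xyz": [0, 0, 0.08], "rot": [0, 0, 0], "gripper": 0.4}, {"xyz": [0, 0, 0.08], "rot": [0, 0, 0], "gripper": 0.4}, {"xyz": [0, 0, 0.06], "rot": [0, 0, 0], "gripper": 0.4}, {"xyz": [0, 0, 0.04], "rot": [0, 0, 0], "gripper": 0.4}, {"xyz": [0, 0, 0], "rot": [0, 0, 0], "gripper": 0.4}]'

```text
time: 17.48
eef_pos: [0.6183, 0.2606, 0.0295]
orientation: [[0.937, -0.348, 0.0], [-0.348, -0.937, 0.0], [0.0, -0.0, -1.0]]
force: [0.3, 0.3, -0.7]
grip_width: 0.656
gripper_force: 25.0
```

>>> play_rows --motion '[{"xyz": [0, 0, 0], "rot": [0, 0, 0], "gripper": 0.4}, {"xyz": [0, 0, 0], "rot": [0, 0, 0], "gripper": 0.4}]'

```text
time: 17.73
eef_pos: [0.6183, 0.2606, 0.0295]
orientation: [[0.937, -0.348, 0.0], [-0.348, -0.937, 0.0], [0.0, -0.0, -1.0]]
force: [0.4, -0.3, -1.5]
grip_width: 0.658
gripper_force: 25.0
```

>>> play_rows --motion '[{"xyz": [0, 0, 0], "rot": [0, 0, 0], "gripper": 1}, {"xyz": [0, 0, 0], "rot": [0, 0, 0], "gripper": 1}, {"xyz": [0, 0, 0], "rot": [0, 0, 0], "gripper": 1}, {"xyz": [0, 0, 0], "rot": [0, 0, 0], "gripper": 1}, {"xyz": [0, 0, -0.3], "rot": [0, 0, 0], "gripper": 1}]'

```text
time: 18.35
eef_pos: [0.6176, 0.2604, 0.047]
orientation: [[0.937, -0.348, -0.003], [-0.348, -0.937, -0.001], [-0.002, 0.002, -1.0]]
force: [0.0, -0.1, 0.6]
grip_width: 1.002
gripper_force: 0.0
```

>>> play_rows --motion '[{"xyz": [0, 0, -0.6], "rot": [0, 0, 0], "gripper": 1}, {"xyz": [0, 0, -0.6], "rot": [0, 0, 0], "gripper": 1}, {"xyz": [0, 0, -0.6], "rot": [0, 0, 0.48], "gripper": 1}, {"xyz": [0, 0, -0.5], "rot": [0, 0, 0], "gripper": 1}, {"xyz": [0, 0, -0.3], "rot": [0, 0, 0], "gripper": 1}]'

```text
time: 18.98
eef_pos: [0.6184, 0.2607, 0.207]
orientation: [[0.919, -0.395, 0.004], [-0.395, -0.919, 0.001], [0.003, -0.002, -1.0]]
force: [0.2, -0.3, 0.6]
grip_width: 0.998
gripper_force: 0.0
```

>>> play_rows --motion '[{"xyz": [0.26, 0.5, 0], "rot": [0, 0, 0], "gripper": 1}, {"xyz": [0.27, 0.5, 0], "rot": [0, 0, 0], "gripper": 1}, {"xyz": [0.27, 0.5, 0], "rot": [0, 0, 0], "gripper": 1}, {"xyz": [0.26, 0.5, 0], "rot": [0, 0, 0], "gripper": 1}, {"xyz": [0.26, 0.44, 0], "rot": [0, 0, 0], "gripper": 1}]'

```text
time: 19.6
eef_pos: [0.6332, 0.0937, 0.2051]
orientation: [[0.919, -0.395, 0.002], [-0.395, -0.919, -0.0], [0.001, -0.001, -1.0]]
force: [0.4, 0.1, -0.2]
grip_width: 1.002
gripper_force: 0.0
```

>>> play_rows --motion '[{"xyz": [0, 0, 0], "rot": [0, 0, 0], "gripper": 1}, {"xyz": [0, 0, 0], "rot": [0, 0, 0], "gripper": 1}]'

```text
time: 19.85
eef_pos: [0.6331, 0.0955, 0.2044]
orientation: [[0.919, -0.394, 0.001], [-0.394, -0.919, 0.0], [0.001, -0.001, -1.0]]
force: [-0.1, 0.6, 0.5]
grip_width: 0.998
gripper_force: 0.0
```

```bash
python3 - <<'E'
from fit import *
tgt(look("yellow_rack","w6.png"))
look("blue_rack","w6b.png",.005)
E
```

```text
yellow_rack conf 0.73 mean px 262.0 170.0 box 232 292 127 215 pose [634.1  93. ] yaw -22.41 1-IoU 0.021
t 19.95 at [633.1  95.9 204. ] yaw -23.18 -> [np.float64(634.1), np.float64(93.0), 23] xyz units [0.034 0.039 3.017] rotz -0.128 tilt [0.03 0.01]
blue_rack conf 0.68 mean px 121.0 229.0 box 87 160 198 279 pose [619.6 263.3] yaw -22.34 1-IoU 0.342
```

View pics/w6.png

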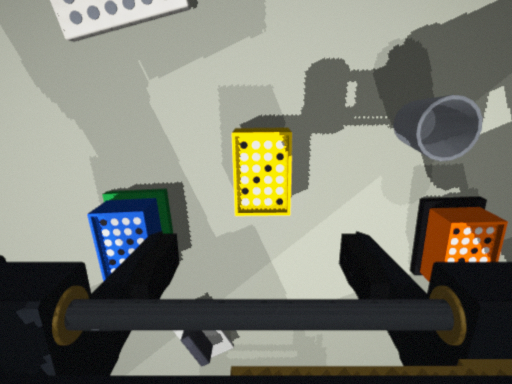

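Yellow is centred at (262,171), blue stands in the green tray at (125,235), and the beaker is well clear. Gripping yellow.

>>> play_rows --motion '[{"xyz": [0.03, 0.04, 0.5], "rot": [0, 0, -0.12], "gripper": 1}, {"xyz": [0, 0, 0.6], "rot": [0, 0, 0], "gripper": 1}, {"xyz": [0, 0, 0.6], "rot": [0, 0, 0], "gripper": 1}, {"xyz": [0, 0, 0.6], "rot": [0, 0, 0], "gripper": 1}, {"xyz": [0, 0, 0.5], "rot": [0, 0, 0], "gripper": 1}]'

```text
time: 20.68
eef_pos: [0.6336, 0.0926, 0.0342]
orientation: [[0.924, -0.382, -0.001], [-0.382, -0.924, 0.0], [-0.001, 0.0, -1.0]]
force: [0.6, 0.3, -0.7]
grip_width: 0.999
gripper_force: 0.0
```

>>> play_rows --motion '[{"xyz": [0, 0, 0.2], "rot": [0, 0, 0], "gripper": 1}, {"xyz": [0, 0, 0], "rot": [0, 0, 0], "gripper": 0.5}, {"xyz": [0, 0, 0], "rot": [0, 0, 0], "gripper": 0.5}, {"xyz": [0, 0, 0], "rot": [0, 0, 0], "gripper": 0.4}, {"xyz": [0, 0, 0], "rot": [0, 0, 0], "gripper": 0.4}]'

```text
time: 21.3
eef_pos: [0.6344, 0.0919, 0.0246]
orientation: [[0.924, -0.383, 0.002], [-0.383, -0.924, -0.0], [0.002, -0.001, -1.0]]
force: [-0.9, -0.1, 5.3]
grip_width: 0.654
gripper_force: 25.0
```

>>> play_rows --motion '[{"xyz": [0, 0, 0], "rot": [0, 0, 0], "gripper": 0.4}, {"xyz": [0, 0, 0], "rot": [0, 0, 0], "gripper": 0.4}]'

```text
time: 21.55
eef_pos: [0.6344, 0.0919, 0.0246]
orientation: [[0.924, -0.383, 0.002], [-0.383, -0.924, -0.0], [0.002, -0.001, -1.0]]
force: [-1.5, 0.3, 6.0]
grip_width: 0.656
gripper_force: 25.0
```

>>> play_rows --motion '[{"xyz": [0, 0, -0.3], "rot": [0, 0, 0], "gripper": 0.4}, {"xyz": [0, 0, -0.6], "rot": [0, 0, 0], "gripper": 0.4}, {"xyz": [0, 0, -0.7], "rot": [0, 0, -0.35], "gripper": 0.4}, {"xyz": [0, 0, -0.7], "rot": [0, 0, 0], "gripper": 0.4}, {"xyz": [0, 0, -0.6], "rot": [0, 0, 0], "gripper": 0.4}]'

```text
time: 22.18
eef_pos: [0.6337, 0.092, 0.2002]
orientation: [[0.937, -0.349, 0.001], [-0.349, -0.937, -0.0], [0.001, -0.0, -1.0]]
force: [1.0, -0.5, -2.2]
grip_width: 0.656
gripper_force: 25.0
```

>>> play_rows --motion '[{"xyz": [-0.3, -0.25, -0.35], "rot": [0, 0, 0], "gripper": 0.4}, {"xyz": [-0.5, -0.43, 0], "rot": [0, 0, 0], "gripper": 0.4}, {"xyz": [-0.6, -0.5, 0], "rot": [0, 0, 0], "gripper": 0.4}, {"xyz": [-0.6, -0.5, 0], "rot": [0, 0, 0], "gripper": 0.4}, {"xyz": [-0.57, -0.5, 0], "rot": [0, 0, 0], "gripper": 0.4}]'

```text
time: 22.8
eef_pos: [0.5329, 0.2704, 0.2185]
orientation: [[0.937, -0.348, -0.001], [-0.348, -0.937, -0.0], [-0.001, 0.001, -1.0]]
force: [-0.0, 0.5, -2.6]
grip_width: 0.652
gripper_force: 25.0
```

>>> play_rows --motion '[{"xyz": [-0.4, -0.36, 0], "rot": [0, 0, 0], "gripper": 0.4}, {"xyz": [0, 0, 0], "rot": [0, 0, 0], "gripper": 0.4}, {"xyz": [0, 0, 0], "rot": [0, 0, 0], "gripper": 0.4}, {"xyz": [0, 0, 0], "rot": [0, 0, 0], "gripper": 0.4}]'

```text
time: 23.3
eef_pos: [0.5204, 0.2963, 0.2185]
orientation: [[0.937, -0.35, -0.0], [-0.35, -0.937, -0.0], [-0.0, 0.0, -1.0]]
force: [-0.3, -0.1, -2.1]
grip_width: 0.655
gripper_force: 25.0
```

```bash
python3 - <<'E'
from fit import *
p=look("blue_rack","w7.png",.005); tgt(p,0,89)
look("green_tray","w7c.png",0)
held(.0246,(20,120,60),(38,255,255),"w7b.png")
E
```

```text
blue_rack conf 0.93 mean px 258.0 62.0 box 225 290 12 114 pose [619.1 261.8] yaw -20.48 1-IoU 0.012
t 23.4 at [520.5 296.3 218.5] yaw -20.5 -> [np.float64(619.1), np.float64(261.8), 89] xyz units [ 1.741 -0.037  2.158] rotz -0.003 tilt [-0.01 -0.01]
green_tray conf 0.58 mean px 277.0 83.0 box 225 295 17 118 pose [616.8 260.3] yaw -20.42 1-IoU 0.895
-4 rows 174.75 367.75 cols 189.25 334.5
-2 rows 171.25 364.5 cols 188.75 335.0
0 rows 167.5 361.5 cols 188.5 335.5
2 rows 163.75 358.25 cols 188.0 335.75
4 rows 160.0 355.0 cols 187.75 336.25
seen [(215, np.int64(170), np.int64(374)), (259, np.int64(170), np.int64(374)), (300, np.int64(170), np.int64(374))] [(200, np.int64(186), np.int64(332)), (230, np.int64(189), np.int64(329))]
```

View pics/w7.png

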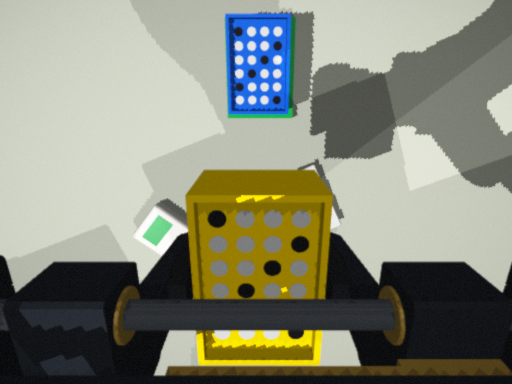

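Blue is at (258,63), aligned with the held yellow. Moving over it and descending to just above the rim.

>>> play_rows --motion '[{"xyz": [0.4, 0, 0], "rot": [0, 0, 0], "gripper": 0.4}, {"xyz": [0.5, -0.01, 0], "rot": [0, 0, 0], "gripper": 0.4}, {"xyz": [0.5, -0.01, 0], "rot": [0, 0, 0], "gripper": 0.4}, {"xyz": [0.355, 0, 0.3], "rot": [0, 0, 0], "gripper": 0.4}, {"xyz": [0, 0, 0.6], "rot": [0, 0, 0], "gripper": 0.4}]'

```text
time: 24.18
eef_pos: [0.6212, 0.2603, 0.1646]
orientation: [[0.936, -0.351, 0.003], [-0.351, -0.936, 0.001], [0.003, -0.002, -1.0]]
force: [0.2, -0.3, -3.3]
grip_width: 0.653
gripper_force: 25.0
```

>>> play_rows --motion '[{"xyz": [0, 0, 0.6], "rot": [0, 0, 0], "gripper": 0.4}, {"xyz": [0, 0, 0.45], "rot": [0, 0, 0], "gripper": 0.4}, {"xyz": [0, 0, 0.2], "rot": [0, 0, 0], "gripper": 0.4}, {"xyz": [0, 0, 0], "rot": [0, 0, 0], "gripper": 0.4}, {"xyz": [0, 0, 0], "rot": [0, 0, 0], "gripper": 0.4}]'

```text
time: 24.8
eef_pos: [0.6199, 0.2614, 0.0909]
orientation: [[0.937, -0.349, 0.002], [-0.349, -0.937, 0.001], [0.002, -0.001, -1.0]]
force: [-0.2, -0.3, -1.1]
grip_width: 0.66
gripper_force: 25.0
```

```bash
python3 - <<'E'
from fit import *
goto(619.2,261,73.6,-20.5)
print(readout.observe()["force"])
snap("wrist","w8.png"); a=cv2.imread("pics/w8.png"); snap("side","s8.png"); b=cv2.imread("pics/s8.png")[200:300,170:280]
snap("scene","c8.png"); c=cv2.imread("pics/c8.png")[140:230,270:370]
cv2.imwrite("pics/v8.png",np.hstack([cv2.resize(a,(384,288)),cv2.resize(c,(400,288),interpolation=cv2.INTER_CUBIC)]))
E
```

```text
t 24.8 at [619.9 261.4  90.9] yaw -20.43 -> [619.2, 261, 73.6] xyz units [-0.008  0.01   0.289] rotz 0.011 tilt [0.13 0.03]
[-0.24736219 -0.32533362 -1.07493852]
```

View pics/v8.png

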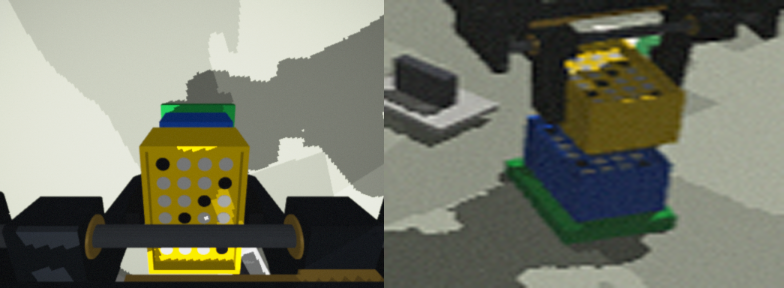

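Yellow hangs just above blue, aligned in both views. Lowering gently.

>>> play_rows --motion '[{"xyz": [0, 0.01, 0.08], "rot": [0, 0, 0], "gripper": 0.4}, {"xyz": [0, 0, 0.08], "rot": [0, 0, 0], "gripper": 0.4}, {"xyz": [0, 0, 0.06], "rot": [0, 0, 0], "gripper": 0.4}, {"xyz": [0, 0, 0.04], "rot": [0, 0, 0], "gripper": 0.4}, {"xyz": [0, 0, 0.02], "rot": [0, 0, 0], "gripper": 0.4}]'

```text
time: 25.58
eef_pos: [0.6191, 0.2608, 0.0736]
orientation: [[0.937, -0.349, 0.0], [-0.349, -0.937, -0.0], [0.0, -0.0, -1.0]]
force: [-4.6, -0.6, 9.7]
grip_width: 0.657
gripper_force: 25.0
```

>>> play_rows --motion '[{"xyz": [0, 0, 0], "rot": [0, 0, 0], "gripper": 0.4}, {"xyz": [0, 0, 0], "rot": [0, 0, 0], "gripper": 0.4}]'

```text
time: 25.82
eef_pos: [0.6191, 0.2608, 0.0736]
orientation: [[0.937, -0.349, 0.001], [-0.349, -0.937, 0.0], [0.001, -0.0, -1.0]]
force: [-3.3, -0.3, 6.2]
grip_width: 0.654
gripper_force: 25.0
```

Seated at 73.6 mm as computed. I'll release and go to the lid.

>>> play_rows --motion '[{"xyz": [0, 0, 0], "rot": [0, 0, 0], "gripper": 1}, {"xyz": [0, 0, 0], "rot": [0, 0, 0], "gripper": 1}, {"xyz": [0, 0, 0], "rot": [0, 0, 0], "gripper": 1}, {"xyz": [0, 0, 0], "rot": [0, 0, 0], "gripper": 1}, {"xyz": [0, 0, -0.3], "rot": [0, 0, 0], "gripper": 1}]'

```text
time: 26.45
eef_pos: [0.6185, 0.2606, 0.0901]
orientation: [[0.937, -0.349, -0.003], [-0.349, -0.937, -0.001], [-0.002, 0.002, -1.0]]
force: [0.7, -0.3, 0.1]
grip_width: 1.0
gripper_force: 0.0
```

>>> play_rows --motion '[{"xyz": [0, 0, -0.6], "rot": [0, 0, 0], "gripper": 1}, {"xyz": [0, 0, -0.6], "rot": [0, 0, 0], "gripper": 1}, {"xyz": [0, 0, -0.5], "rot": [0, 0, -0.45], "gripper": 1}, {"xyz": [0, 0, -0.3], "rot": [0, 0, -0.95], "gripper": 1}, {"xyz": [0, 0, 0], "rot": [0, 0, -0.95], "gripper": 1}]'

```text
time: 27.08
eef_pos: [0.6195, 0.2609, 0.2142]
orientation: [[0.994, -0.107, 0.005], [-0.107, -0.994, 0.001], [0.005, -0.002, -1.0]]
force: [-0.2, 0.2, -0.7]
grip_width: 1.004
gripper_force: 0.0
```

>>> play_rows --motion '[{"xyz": [0, 0, 0], "rot": [0, 0, -0.95], "gripper": 1}, {"xyz": [-0.4, -0.04, 0], "rot": [0, 0, -0.87], "gripper": 1}, {"xyz": [-0.6, -0.04, 0], "rot": [0, 0, 0], "gripper": 1}, {"xyz": [-0.6, -0.04, 0], "rot": [0, 0, 0], "gripper": 1}, {"xyz": [-0.6, -0.04, 0], "rot": [0, 0, 0], "gripper": 1}]'

```text
time: 27.7
eef_pos: [0.4858, 0.2619, 0.2121]
orientation: [[0.997, 0.08, 0.002], [0.08, -0.997, 0.001], [0.002, -0.0, -1.0]]
force: [0.0, -0.2, 0.4]
grip_width: 1.001
gripper_force: 0.0
```

>>> play_rows --motion '[{"xyz": [-0.5, -0.03, 0], "rot": [0, 0, 0], "gripper": 1}, {"xyz": [0, 0, 0], "rot": [0, 0, 0], "gripper": 1}, {"xyz": [0, 0, 0], "rot": [0, 0, 0], "gripper": 1}]'

```text
time: 28.08
eef_pos: [0.4577, 0.2614, 0.2116]
orientation: [[0.997, 0.08, 0.002], [0.08, -0.997, 0.0], [0.002, -0.0, -1.0]]
force: [-0.1, -0.3, -0.4]
grip_width: 1.0
gripper_force: 0.0
```

```bash
python3 - <<'E'
from fit import *
tgt(look("lid","w9.png"),0,27)
E
```

```text
lid conf 0.96 mean px 259.0 168.0 box 233 284 132 205 pose [454.5 262. ] yaw 6.04 1-IoU 0.024
t 28.18 at [457.8 261.3 211. ] yaw 4.56 -> [np.float64(454.5), np.float64(262.0), 27] xyz units [-0.053 -0.018  3.066] rotz -0.246 tilt [0.04 0.01]
```

View pics/w9.png

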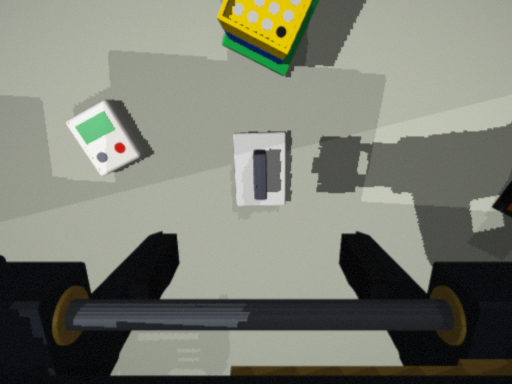

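The lid is centred at (259,169) and its bar is visible. The stack and timer are clear. Gripping the bar.

>>> play_rows --motion '[{"xyz": [-0.05, -0.02, 0.5], "rot": [0, 0, -0.24], "gripper": 1}, {"xyz": [0, 0, 0.6], "rot": [0, 0, 0], "gripper": 0.8}, {"xyz": [0, 0, 0.6], "rot": [0, 0, 0], "gripper": 0.7}, {"xyz": [0, 0, 0.6], "rot": [0, 0, 0], "gripper": 0.6}, {"xyz": [0, 0, 0.5], "rot": [0, 0, 0], "gripper": 0.6}]'

```text
time: 28.8
eef_pos: [0.4544, 0.2621, 0.0412]
orientation: [[0.995, 0.105, -0.001], [0.105, -0.995, -0.0], [-0.001, 0.0, -1.0]]
force: [0.0, -0.3, 0.1]
grip_width: 0.6
gripper_force: 0.0
```

>>> play_rows --motion '[{"xyz": [0, 0, 0.25], "rot": [0, 0, 0], "gripper": 0.6}, {"xyz": [0, 0, 0], "rot": [0, 0, 0], "gripper": 0.6}, {"xyz": [0, 0, 0], "rot": [0, 0, 0], "gripper": 0}, {"xyz": [0, 0, 0], "rot": [0, 0, 0], "gripper": 0}, {"xyz": [0, 0, 0], "rot": [0, 0, 0], "gripper": 0}]' --squeeze 25

```text
time: 29.42
eef_pos: [0.4539, 0.2624, 0.0284]
orientation: [[0.994, 0.105, 0.001], [0.105, -0.994, 0.0], [0.001, -0.0, -1.0]]
force: [-0.2, -0.2, -0.3]
grip_width: 0.282
gripper_force: 0.0
```

>>> play_rows --motion '[{"xyz": [0, 0, 0], "rot": [0, 0, 0], "gripper": 0}, {"xyz": [0, 0, 0], "rot": [0, 0, 0], "gripper": 0}, {"xyz": [0, 0, 0], "rot": [0, 0, 0], "gripper": 0}]'

```text
time: 29.8
eef_pos: [0.4538, 0.2623, 0.028]
orientation: [[0.994, 0.105, 0.0], [0.105, -0.994, -0.0], [0.0, 0.0, -1.0]]
force: [-0.8, -0.2, 4.2]
grip_width: 0.157
gripper_force: 25.0
```

>>> play_rows --motion '[{"xyz": [0, 0, -0.3], "rot": [0, 0, 0], "gripper": 0}, {"xyz": [0, 0, -0.6], "rot": [0, 0, 0], "gripper": 0}, {"xyz": [0, 0, -0.7], "rot": [0, 0, 0], "gripper": 0}, {"xyz": [0, 0, -0.7], "rot": [0, 0, 0], "gripper": 0}, {"xyz": [0, 0, -0.7], "rot": [0, 0, 0.5], "gripper": 0}]'

```text
time: 30.42
eef_pos: [0.4533, 0.2623, 0.2088]
orientation: [[0.999, 0.052, -0.001], [0.052, -0.999, -0.0], [-0.001, 0.0, -1.0]]
force: [0.7, 1.5, -1.4]
grip_width: 0.156
gripper_force: 25.0
```

>>> play_rows --motion '[{"xyz": [0, 0, -0.5], "rot": [0, 0, 0.95], "gripper": 0}, {"xyz": [0, 0, -0.37], "rot": [0, 0, 0.95], "gripper": 0}, {"xyz": [0, 0, 0], "rot": [0, 0, 0.95], "gripper": 0}, {"xyz": [0, 0, 0], "rot": [0, 0, 0.85], "gripper": 0}, {"xyz": [0.24, -0.3, 0], "rot": [0, 0, 0.2], "gripper": 0}]'

```text
time: 31.05
eef_pos: [0.4727, 0.2745, 0.26]
orientation: [[0.937, -0.35, -0.001], [-0.35, -0.937, -0.0], [-0.001, 0.0, -1.0]]
force: [0.5, 0.3, -1.7]
grip_width: 0.153
gripper_force: 25.0
```

>>> play_rows --motion '[{"xyz": [0.25, -0.33, 0], "rot": [0, 0, 0], "gripper": 0}, {"xyz": [0.25, -0.3, 0], "rot": [0, 0, 0], "gripper": 0}, {"xyz": [0, 0, 0], "rot": [0, 0, 0], "gripper": 0}, {"xyz": [0, 0, 0], "rot": [0, 0, 0], "gripper": 0}, {"xyz": [0, 0, 0], "rot": [0, 0, 0], "gripper": 0}]'

```text
time: 31.68
eef_pos: [0.5139, 0.2993, 0.2602]
orientation: [[0.937, -0.348, -0.0], [-0.348, -0.937, -0.0], [-0.0, 0.0, -1.0]]
force: [0.6, 0.1, -0.9]
grip_width: 0.157
gripper_force: 25.0
```

```bash
python3 - <<'E'
from fit import *
p=look("yellow_rack","w10.png",.049); tgt(p,0,136)
inhand("",.028,LID)
i=cams.camera_info("wrist"); r=nets.trace("lid","wrist")
for x in r[:2]:
    ys,xs=np.nonzero(x["mask"]); print(x["confidence"],xs.min(),xs.max(),ys.min(),ys.max())
E
```

```text
yellow_rack conf 0.79 mean px 258.0 53.0 box 224 292 2 106 pose [619.4 262. ] yaw -20.24 1-IoU 0.03
t 31.77 at [514.1 299.3 260.3] yaw -20.37 -> [np.float64(619.4), np.float64(262.0), 136] xyz units [ 1.862 -0.023  2.071] rotz -0.023 tilt [0.01 0.01]
-4 rows 173.25 323.75 cols 205.75 316.75
-2 rows 169.5 320.25 cols 205.75 317.0
0 rows 166.0 317.0 cols 205.5 317.0
2 rows 162.25 313.75 cols 205.25 317.25
4 rows 158.75 310.25 cols 205.0 317.5
0.91 203 314 166 298
```

View pics/w10.png

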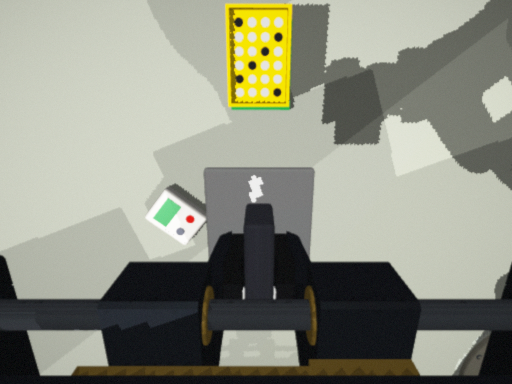

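Yellow is at (258,55), and the lid hangs straight with about zero offset. Moving over it and descending to just above the rim.

>>> play_rows --motion '[{"xyz": [0.4, 0, 0], "rot": [0, 0, 0], "gripper": 0}, {"xyz": [0.5, -0.005, 0], "rot": [0, 0, 0], "gripper": 0}, {"xyz": [0.5, 0, 0], "rot": [0, 0, 0], "gripper": 0}, {"xyz": [0.46, 0, 0.2], "rot": [0, 0, 0], "gripper": 0}, {"xyz": [0, 0, 0.6], "rot": [0, 0, 0], "gripper": 0}]'

```text
time: 32.45
eef_pos: [0.6212, 0.26, 0.2124]
orientation: [[0.937, -0.35, 0.004], [-0.35, -0.937, 0.001], [0.004, -0.002, -1.0]]
force: [0.7, 0.3, -2.0]
grip_width: 0.151
gripper_force: 25.0
```

>>> play_rows --motion '[{"xyz": [0, 0, 0.6], "rot": [0, 0, 0], "gripper": 0}, {"xyz": [0, 0, 0.45], "rot": [0, 0, 0], "gripper": 0}, {"xyz": [0, 0, 0.2], "rot": [0, 0, 0], "gripper": 0}, {"xyz": [0, 0, 0], "rot": [0, 0, 0], "gripper": 0}, {"xyz": [0, 0, 0], "rot": [0, 0, 0], "gripper": 0}]'

```text
time: 33.08
eef_pos: [0.6197, 0.2611, 0.1384]
orientation: [[0.937, -0.348, 0.002], [-0.348, -0.937, 0.001], [0.002, -0.001, -1.0]]
force: [0.4, 0.5, -0.3]
grip_width: 0.157
gripper_force: 25.0
```

```bash
python3 - <<'E'
from fit import *
goto(619,261.4,121,-20.4)
print(readout.observe()["force"])
snap("wrist","w11.png"); a=cv2.imread("pics/w11.png")
snap("scene","c11.png"); c=cv2.imread("pics/c11.png")[125:215,270:370]
cv2.imwrite("pics/v11.png",np.hstack([cv2.resize(a,(384,288)),cv2.resize(c,(400,288),interpolation=cv2.INTER_CUBIC)]))
E
```

```text
t 33.08 at [619.7 261.1 138.4] yaw -20.37 -> [619, 261.4, 121] xyz units [-0.013  0.     0.29 ] rotz 0.005 tilt [0.13 0.03]
[ 0.36454927  0.45695118 -0.34099512]
```

View pics/v11.png

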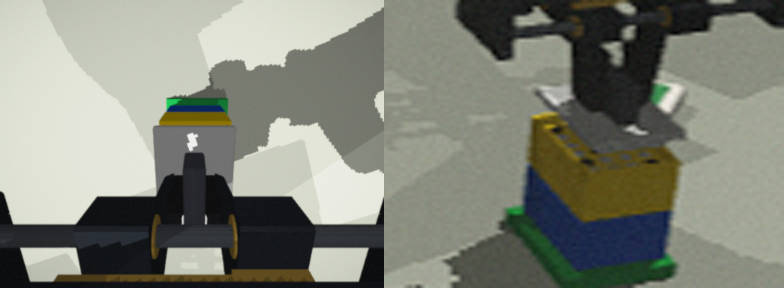

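The blue and yellow stack is flush and the lid is aligned above it. Lowering the lid.

>>> play_rows --motion '[{"xyz": [0, 0, 0.08], "rot": [0, 0, 0], "gripper": 0}, {"xyz": [0, 0, 0.08], "rot": [0, 0, 0], "gripper": 0}, {"xyz": [0, 0, 0.06], "rot": [0, 0, 0], "gripper": 0}, {"xyz": [0, 0, 0.04], "rot": [0, 0, 0], "gripper": 0}, {"xyz": [0, 0, 0.02], "rot": [0, 0, 0], "gripper": 0}]'

```text
time: 33.8
eef_pos: [0.6194, 0.2611, 0.1211]
orientation: [[0.937, -0.348, 0.001], [-0.348, -0.937, 0.0], [0.001, -0.001, -1.0]]
force: [-3.3, -1.2, 9.0]
grip_width: 0.157
gripper_force: 25.0
```

>>> play_rows --motion '[{"xyz": [0, 0, 0], "rot": [0, 0, 0], "gripper": 0}, {"xyz": [0, 0, 0], "rot": [0, 0, 0], "gripper": 0}]'

```text
time: 34.05
eef_pos: [0.6194, 0.2611, 0.1211]
orientation: [[0.937, -0.348, 0.001], [-0.348, -0.937, 0.0], [0.001, -0.001, -1.0]]
force: [-2.4, 0.1, 4.9]
grip_width: 0.156
gripper_force: 25.0
```

Seated at 121.1 mm with contact force. Releasing, backing off, and checking everything.

>>> play_rows --motion '[{"xyz": [0, 0, 0], "rot": [0, 0, 0], "gripper": 0.6}, {"xyz": [0, 0, 0], "rot": [0, 0, 0], "gripper": 0.6}, {"xyz": [0, 0, 0], "rot": [0, 0, 0], "gripper": 0.6}, {"xyz": [0, 0, 0], "rot": [0, 0, 0], "gripper": 0.6}, {"xyz": [0, 0, -0.3], "rot": [0, 0, 0], "gripper": 0.6}]'

```text
time: 34.67
eef_pos: [0.6186, 0.2608, 0.1369]
orientation: [[0.937, -0.348, -0.003], [-0.348, -0.937, -0.001], [-0.003, 0.002, -1.0]]
force: [-0.1, -0.7, -0.8]
grip_width: 0.6
gripper_force: 0.0
```

>>> play_rows --motion '[{"xyz": [0, 0, -0.6], "rot": [0, 0, 0], "gripper": 0.6}, {"xyz": [0, 0, -0.6], "rot": [0, 0, 0], "gripper": 0.6}, {"xyz": [0, 0, -0.6], "rot": [0, 0, 0], "gripper": 0.6}, {"xyz": [-0.4, 0, -0.3], "rot": [0, 0, 0], "gripper": 0.6}, {"xyz": [-0.6, 0, 0], "rot": [0, 0, 0], "gripper": 0.6}]'

```text
time: 35.3
eef_pos: [0.5631, 0.2818, 0.2654]
orientation: [[0.937, -0.349, 0.003], [-0.349, -0.937, 0.001], [0.002, -0.002, -1.0]]
force: [0.3, 0.0, -0.9]
grip_width: 0.599
gripper_force: 0.0
```

>>> play_rows --motion '[{"xyz": [-0.6, 0, 0], "rot": [0, 0, 0], "gripper": 0.6}, {"xyz": [-0.4, 0, 0], "rot": [0, 0, 0], "gripper": 0.6}, {"xyz": [0, 0, 0], "rot": [0, 0, 0], "gripper": 0.6}, {"xyz": [0, 0, 0], "rot": [0, 0, 0], "gripper": 0.6}]'

```text
time: 35.8
eef_pos: [0.5075, 0.3025, 0.2641]
orientation: [[0.937, -0.348, 0.0], [-0.348, -0.937, -0.0], [0.0, -0.0, -1.0]]
force: [0.7, -0.1, -0.2]
grip_width: 0.602
gripper_force: 0.0
```

```bash
python3 - <<'E'
from fit import *
look("lid","w12.png",.093)
I={c:cams.camera_info(c) for c in("scene","side")}
for c in I:
    snap(c,c+"12.png")
    for n,z in(("lid",.093),("orange_rack",.005)):
        r=nets.trace(n,c)
        if r and r[0]["confidence"]>.4:
            p,f=fit(n,[(I[c],r[0]["mask"])],(.6185,.261,-.357) if n=="lid" else (.461,-.08,-.375),z); print(c,n,p*[1000,1000,57.3],f)
    for n,z in(("bottle",.05),("beaker",.033),("timer",.009)):
        r=nets.trace(n,c); m=np.load(f"m_{c}_{n}.npy"); ys,xs=np.nonzero(m); print(c,n,[xs.mean().round(1),ys.mean().round(1)],r and np.round(np.argwhere(r[0]["mask"]).mean(0)[::-1],1))
a=cv2.imread("pics/w12.png"); b=cv2.resize(cv2.imread("pics/scene12.png")[120:270,130:380],(500,300),interpolation=cv2.INTER_CUBIC)
cv2.imwrite("pics/v12.png",np.hstack([cv2.resize(a,(300,300)),b]))
E
```

```text
lid conf 0.64 mean px 258.0 48.0 box 224 292 0 98 pose [619.9 262.4] yaw -20.45 1-IoU 0.012
scene lid [616.47458989 265.82970324 -19.94511284] 0.11201392919326758
scene orange_rack [457.712537   -76.41708823 -21.7452719 ] 0.06712275719633409
scene bottle [np.float64(87.0), np.float64(236.4)] []
scene beaker [np.float64(200.1), np.float64(243.4)] [199.9 243.3]
scene timer [np.float64(331.6), np.float64(155.8)] [337.3 155.3]
side lid [620.54077041 260.58893387 -21.17358065] 0.07958097490918303
side orange_rack [459.82992927 -78.86435447 -16.32062886] 0.44385076865391826
side bottle [np.float64(297.5), np.float64(122.2)] [297.1 131.9]
side beaker [np.float64(242.7), np.float64(152.4)] []
side timer [np.float64(260.2), np.float64(317.2)] [260.1 317.1]
```

View pics/v12.png

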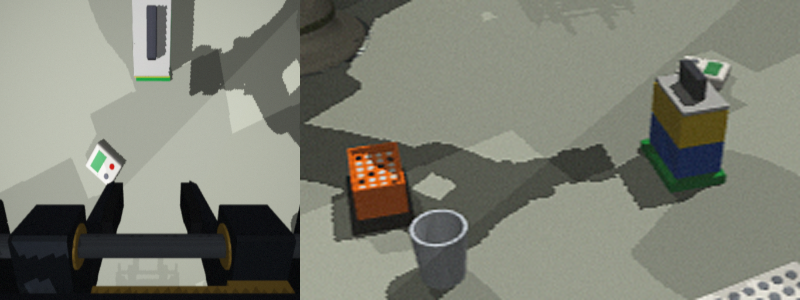

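The full stack stands flush in the green tray and orange is seated in the black tray. Beaker and timer centroids match the start where not occluded, and the gripper never came near the bottle. Handing in.

```bash
python3 -c "
from workcell import close_job
print(close_job())"
```

```text
the job is handed in; nothing more can be done
None
```

The job is handed in: in the green tray, blue is at the bottom, yellow on it and the lid on top, and orange sits alone in the black tray. Heights and pictures showed everything fully seated and released at about 36 s, but the hand-in gave no verdict.

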